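# Ease the spring clip off the spindle with the wedge

### The arm

A 7-joint arm with a two-finger parallel gripper is mounted at the origin on a cart in front of the work surface, level with it; the furniture and walls round the work are solid. World frame = base frame: x ahead of the robot, y to its left, z up, the work surface at z = 0. Lengths are in m, angles in rad, forces in N, time in s.
With the tool pointing down it reaches from about 0.4 to 0.85 m from the base axis. Payload 10.4 kg.
Tool frame: the origin (TCP) lies at the very end of the fingers, on their centre line; the grasp point (between the pads) lies 19 mm behind it (grasp_offset is the distance from the TCP to the grasp point, in m); y points along the fingers, z is the direction in which the jaws open and shut, and the axes are right-handed (so a half turn about y gives the same grasp; the last joint's range is limited). The gripper opens to 87 mm and grips with 3 to 60 N. Pads are 19 mm wide; open, the fingers measure 117 mm over their backs; the gripper's body (75 mm by 190 mm) begins 51 mm behind the grasp point.
Start: joints at [-1.26, 0.332, -0.065, 1.46, 0.022, 1.35, -0.088], TCP at [0.205, 0.591, 0.223] pointing down, gripper open.
Joint ranges: [-2.6, 2.6], [-0.5, 2.12], [-1.47, 1.34], [0.16, 2.42], [-1.27, 4.41], [0.06, 2.06], [-2.6, 2.6]. Speed limits (rad/s): [2.22, 2.22, 2.79, 2.79, 3.14, 3.14, 3.14].

### API

Orientations are given as [roll, pitch, yaw] about the fixed x, y, z axes, in that order (R = Rz(yaw) Ry(pitch) Rx(roll)).
In Python, from workcell import * gives the robot as it stands. The module is installed in compiled form; this text tells all that it offers.
- The arm moves only by the tool step_arm, never from a script. Its argument "targets" is a list of rows, each a list of 5 numbers: the shift along the tool's x, y, z in cm, then the turn about the tool's y in degrees, then the closure in counts, from 0 (fully open) to 255 (shut). In form: [[dx, dy, dz, spin, hand], ...]. A call has 1 to 5 rows; each row shifts and turns the commanded pose from where the row before left it, along the tool's axes as they then stand; what a row does not reach is not made up. A row lasts 1/12 s, in which the tool goes at most 41.7 mm and 7.16 degrees, less where a joint would pass 70% of its speed; a pose out of reach is approached as far as the arm can. A call is refused whole if a number of a shift passes 4.17 or a number of a turn 7.16, either way. A call with a gripper value outside its range is refused whole. The fingers move at their own pace and stop on an object; "force" is the grip in N (left out, the last holds). Time passes only in rows, so rows that do not move let the fingers close. It gives the time, the measured TCP pose, the force and the opening at its end, in the units of the state.
- state(): the state, without advancing time (a new reading comes with each control period).
- snapshot(name): name is "scene" or "side" or "wrist"; returns the picture (384x512x3 uint8, red, green, blue); there is no depth.
- camera_params(name): a dict with "fovy" (degrees; the focal length in pixels is half the picture's height over the tangent of half this angle, whatever the lens; pixels are square), "cx", "cy" (the principal point, pixels), "distortion" ([k1, k2, p1, p2, k3] as OpenCV has them; the pictures are not rectified), "world_to_cam" (4x4, takes a point from world to camera coordinates). Camera axes: x right, y up, looking along -z (the intrinsics and any distortion apply to the point x, -y, -z); pixel columns grow to the right and rows downward; lengths in m; the calibration is good to about 2 mm. A picture is of the moment at which its call begins: read the wrist's pose just before it. camera_params takes no time and is no camera call; for the wrist camera it gives the pose at the moment of the call.
- job_done(): hands the job in, once; it reports no verdict.
The state is a dict: "clock": time; "joints": joint angles; "qd": joint speeds; "joint_torque": joint torques, N m; "tool_pos": TCP position; "eef_rot": TCP orientation; "force": force on the tool from outside, world axes, zero at the start; "ft_torque": the same for the moment, N m; "finger_gap": finger opening in m.
Only numpy, scipy, OpenCV 4.12 (cv2) and the standard library are available. Lean on these libraries where they do the work, as an engineer would, in place of code of your own. Each camera call takes 0.05 s, during which the arm holds its last target. There are 200 camera calls.

### The job

Take the blue-handled wedge out of its wooden stand and slide its blade down between the steel spindle and the bridge of the yellow spring clip until the clip spreads and snaps off the spindle. Then stand the wedge back in its stand, fully home, and leave the clip off. Use light forces (the polished parts must not be pressed with more than 20 N in all), touch the clip, spindle and block only with the wedge, and leave the loupe, the red specimen mount and the timer where they are.

Things in the scene. Friction and masses are not known exactly. Their poses are not given: they have to be found in the camera images.
- wedge: Wedge tool, 24 x 20 x 107 mm, about 0.13 kg, standing tip down in the stand. Origin: under the middle of the tool, level with the tip; z points up through the handle. Flat back of the blade: the plane x = -7.5 mm, meant to run down along the spindle; the sloping face looks to +x. Blue handle: 24 mm (x) by 20 mm (y), from z = 69 to 105 mm.
- wedge_grip (a point): Grip point on the wedge's handle, 94 mm above the tip on the tool's z axis; grasp across y (20 mm).
- wedge_tip (a point): Middle of the thin tip edge of the blade: x = -6.7 mm, z = 0 in the wedge's frame. The steel blade is 8 mm wide (y), 69 mm long, 1.6 mm thick (x) at the tip, thickening evenly to 15 mm at 52 mm above the tip, then 15 mm up to the handle.
- stand: Wooden stand, fixed, 64 (x) x 52 (y) x 76 mm. Origin: centre of its underside. The wedge is home when the underside of its handle rests on the stand's top: wedge origin 7 mm above the stand's origin; either way round will do. The wedge has 1.5 mm of play in the hole.
- stand_mouth (a point): Centre of the mouth of the stand's hole, at the stand's top, 76 mm up. The hole is 18 (x) x 11 (y) mm and 72 mm deep.
- spindle_block: Aluminium block, fixed, 124 (x) x 96 (y) mm at its foot. Origin: centre of the slide's travel, on the bench. A rim stands to z = 66 mm at both sides and in front (y = +-38, x = 58 mm). Between the rims a dark slide plate (top at z = 64 mm) carries spindle and clip. It is clamped anywhere from 10 mm behind to 10 mm ahead of the middle along x, which is not reported: find the spindle by feel.
- middle (a point): Point on the block at x = y = 0, at the height of the spindle's top (84 mm). The steel spindle is upright, 20 mm in diameter, its axis at y = 0 and x = -10 to 10 mm (as the plate is clamped). It rises 12 mm above the clip. In front of it (+x) a slot 14 mm wide (y) goes down through plate and block to z = 6 mm, at least 30 mm long: the blade passes down into it.
- clip (a joint): Travel of the yellow clip to +x of the block, m: 0 seated on the spindle, 0.022 at the end. The clip, 30 x 36 x 8 mm, lies on the plate from z = 64 to 72 mm. Its bridge, a bar 5 mm thick and 36 mm long (y), starts 13.5 mm ahead of the spindle's axis when seated: a gap of 3.5 mm stays to the spindle, free over y = -7 to 7 mm. Two sprung legs hook behind the spindle.
- clip_leg_a (a joint): Spread of the clip's leg at +y, rad: about -0.02 seated, grows as it spreads (about 0.08 when it passes the spindle), about -0.13 when the clip is off and relaxed.
- clip_leg_b (a joint): The same for the leg at -y. The clip snaps off when pushed about 7 to 9 mm (blade 10 to 12 mm thick at the clip's top edge, tip then about 33 to 40 mm above the bench), and its legs carry it on to about 16 mm. This takes 4 to 10 N down on the wedge; clip and spindle pinch the blade with 10 to 15 N in all.
- loupe: Grey loupe, 40 mm wide, 36 mm high, standing on the bench; bystander. Origin: centre of its underside.
- red_mount: Red round specimen mount, 34 mm wide, 21 mm high, standing alone on the bench; bystander. Origin: centre of its underside.
- timer: White bench timer, 60 x 70 x 23 mm; bystander. Origin: centre of its underside.
Not all that is in view belongs to the job. Several things have the shape of the stand; the one meant has the colours described above.

How it is judged:
By the outcome, as a careful person would: the job done as asked, in the order asked, and still so for the second after the job is handed in, with the robot touching nothing.
It also fails if it takes over 54 s, if anything falls off the work surface, if the arm or the gripper's body presses on something with over 40 N, if the wrist force passes 120 N, or if a joint passes its speed limit or range.

## Working session

There is one attempt and no reset: what is moved stays moved. The work goes in short steps, Python scripts to look and compute and a tool call to move; the robot and the scene stay as the last step left them, time stands still between calls to the robot, and variables do not carry over. Pictures are saved under pics/ and viewed, about 8 in all and at most 12, crops included, and the job is handed in when it is done.

Besides the shell and the picture viewer there is one more tool, called after ">>>" as name([rows], argument=value, ...), one row to a line, values as JSON. step_arm: Moves the arm, as the interface text tells. Its arguments: {"type":"object","properties":{"targets":{"type":"array","items":{"type":"array","items":{"type":"number"}}},"force":{"type":"number"}},"required":["targets"]}

```bash
mkdir -p pics
python3 - <<'E'
from workcell import *
import cv2,numpy as np
s=state();print({k:np.round(v,3).tolist() for k,v in s.items()})
ims=[snapshot(n) for n in("scene","side","wrist")]
for n,i in zip(("scene","side","wrist"),ims): cv2.imwrite(f"pics/{n}0.png",i[:,:,::-1])
for n in("scene","side","wrist"):
  p=camera_params(n);print(n,p["fovy"],p["cx"],p["cy"],p["distortion"],np.round(p["world_to_cam"],3).tolist())
a=np.hstack(ims[:2]);cv2.imwrite("pics/a0.png",cv2.resize(a,(800,300),interpolation=cv2.INTER_AREA)[:,:,::-1])
E
```

```text
{'clock': 0.0, 'joints': [-1.26, 0.333, -0.065, 1.461, 0.022, 1.35, -0.088], 'qd': [-0.001, -0.002, -0.0, 0.002, -0.001, 0.001, -0.001], 'joint_torque': [-0.0, -62.326, 0.025, -38.99, -0.061, 0.04, 0.0], 'tool_pos': [0.205, 0.59, 0.222], 'eef_rot': [-1.572, -0.0, -0.334], 'force': [-0.267, -0.805, -0.178], 'ft_torque': [0.067, -0.011, -0.008], 'finger_gap': 0.087}
scene 53.18759441885791 254.81085998170514 185.81694881159697 [0.00629601 0.         0.         0.         0.        ] [[0.647, -0.762, -0.023, -0.513], [0.446, 0.354, 0.822, -0.199], [-0.618, -0.543, 0.568, -0.726], [0.0, 0.0, 0.0, 1.0]]
side 47.857689843529116 260.43034183072893 187.56584239148867 [-0.06613126  0.          0.          0.          0.        ] [[0.899, -0.438, -0.014, -0.567], [0.288, 0.564, 0.774, -0.086], [-0.331, -0.699, 0.633, -0.941], [0.0, 0.0, 0.0, 1.0]]
wrist 64.88908264435081 250.92810740006934 189.55083370052324 [-0.05485146  0.          0.          0.          0.        ] [[0.327, 0.945, -0.003, -0.625], [-0.907, 0.313, -0.281, 0.036], [-0.265, 0.094, 0.96, -0.391], [0.0, 0.0, 0.0, 1.0]]
```

View pics/scene0.png

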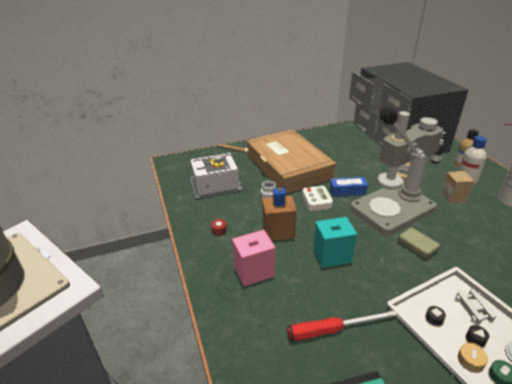

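View pics/side0.png

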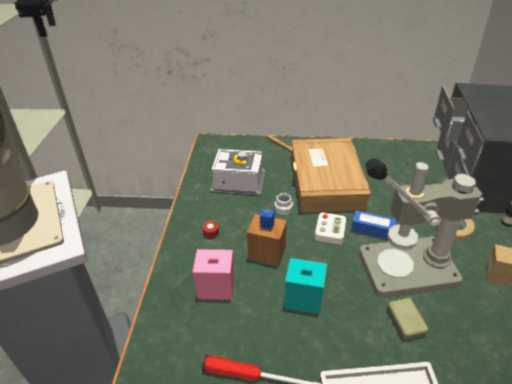

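The stand with its blue-handled wedge is at scene (280,217) and side (267,240). The block with the yellow clip is at scene (216,172) and side (238,170). The pink and teal stands are decoys. Next I'll zoom in and measure.

```bash
cat > h.py <<'E'
from workcell import *
import cv2,numpy as np
from scipy.spatial.transform import Rotation as Ro
def K(p):
    f=192/np.tan(np.radians(p["fovy"]/2));return np.array([[f,0,p["cx"]],[0,f,p["cy"]],[0,0,1.]])
def ray(p,uv):
    q=cv2.undistortPoints(np.array([[uv]],float),K(p),np.array(p["distortion"]))[0,0]
    M=np.array(p["world_to_cam"]);R=M[:3,:3]
    return -R.T@M[:3,3], R.T@np.array([q[0],-q[1],-1])
def onz(p,uv,z):
    o,d=ray(p,uv);return o+d*(z-o[2])/d[2]
def tri(rs):
    A=0;b=0
    for o,d in rs:
        d=d/np.linalg.norm(d);P=np.eye(3)-np.outer(d,d);A=A+P;b=b+P@o
    return np.linalg.solve(A,b)
def proj(p,X):
    M=np.array(p["world_to_cam"]);c=M[:3,:3]@np.array(X)+M[:3,3]
    return cv2.projectPoints(np.array([[c[0],-c[1],-c[2]]]),np.zeros(3),np.zeros(3),K(p),np.array(p["distortion"]))[0][0,0]
def blobs(im,lo,hi,mn=15):
    h=cv2.cvtColor(im,cv2.COLOR_RGB2HSV);m=cv2.inRange(h,lo,hi)
    n,l,s,c=cv2.connectedComponentsWithStats(m);return [(s[i].tolist(),np.round(c[i],1).tolist()) for i in range(1,n) if s[i,4]>=mn]
E
python3 - <<'E'
from h import *
S=cv2.imread("pics/scene0.png")[:,:,::-1].copy();D=cv2.imread("pics/side0.png")[:,:,::-1].copy()
for n,i in(("scene",S),("side",D)):
  print(n,"blue",blobs(i,(105,150,60),(125,255,255)),"yel",blobs(i,(22,130,120),(33,255,255),5),"red",blobs(i,(0,150,60),(6,255,255)))
a=cv2.resize(S[145:250,180:312],None,fx=3,fy=3,interpolation=cv2.INTER_CUBIC)
b=cv2.resize(D[142:273,200:332],None,fx=3,fy=3,interpolation=cv2.INTER_CUBIC)
c=np.zeros((393,792,3),np.uint8);c[:315,:396]=a;c[:,396:]=b
cv2.imwrite("pics/c0.png",c[:,:,::-1])
E
```

```text
scene blue [([474, 137, 11, 10, 72], [478.8, 141.4]), ([331, 178, 36, 18, 270], [348.2, 188.4]), ([274, 189, 11, 16, 121], [279.0, 196.6])] yel [([211, 159, 13, 8, 48], [215.9, 162.8])] red [([464, 163, 14, 4, 18], [469.9, 164.9]), ([212, 220, 14, 15, 104], [218.6, 227.4]), ([291, 318, 52, 23, 750], [315.9, 327.9]), ([287, 329, 4, 10, 21], [288.6, 333.5])]
side blue [([260, 209, 14, 20, 178], [266.4, 218.7]), ([353, 213, 36, 25, 389], [368.9, 227.7]), ([390, 219, 5, 7, 25], [392.1, 221.9])] yel [([234, 155, 12, 9, 54], [238.6, 160.1])] red [([203, 221, 15, 17, 166], [210.4, 229.9]), ([204, 356, 57, 25, 897], [231.3, 368.0])]
```

View pics/c0.png

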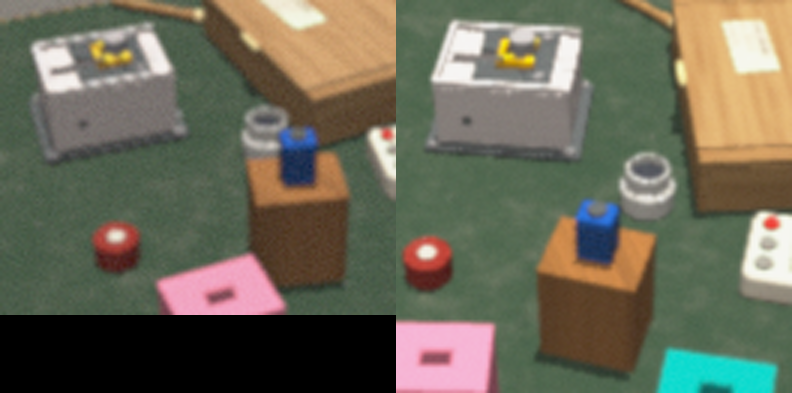

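View pics/wrist0.png

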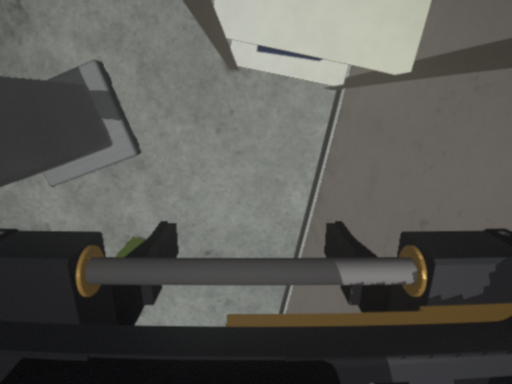

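The wrist picture shows only floor and the open fingers. In the crop, the clip and slot run to the left of the spindle, and the loupe stands just behind the stand. Next I'll triangulate.

Run:
```python
from h import *
P=camera_params("scene");Q=camera_params("side")
r3=lambda v:np.round(v,4).tolist()
s=lambda u,v:(180+u/3,145+v/3)
d=lambda u,v:(200+(u-396)/3,142+v/3)
print("handle",r3(tri([ray(P,(279,196.6)),ray(Q,(266.4,218.7))])))
print("clip",r3(onz(P,(215.9,162.8),.072)),r3(onz(Q,(238.6,160.1),.072)))
print("spindle top",r3(onz(P,s(118,36),.084)),r3(onz(Q,d(520,36),.084)))
print("blocktop corners side TL,TR,BR,BL",[r3(onz(Q,d(*c),.066)) for c in((449,24),(580,28),(575,88),(433,82))])
print("scene",[r3(onz(P,s(*c),.066)) for c in((33,43),(157,24),(174,78),(45,97))])
print("slot side",[r3(onz(Q,d(*c),.066)) for c in((455,58),(480,58))], "scene",[r3(onz(P,s(*c),.066)) for c in((52,71),(75,68))])
print("stand top side",[r3(onz(Q,d(*c),.076)) for c in((560,217),(656,236),(636,281),(540,265))])
print("scene",[r3(onz(P,s(*c),.076)) for c in((248,160),(335,153),(347,193),(252,203))])
print("red",r3(onz(Q,(210.4,229.9),.01)),"loupe",r3(onz(Q,d(648,170),.03)))
print("pink top",r3(onz(Q,d(436,358),.076)),"box",r3(onz(Q,d(690,205),0)),"timer",r3(onz(Q,d(750,290),.0)))
```

```text
handle [0.4838, -0.3306, 0.0959]
clip [0.5243, -0.1034, 0.072] [0.5261, -0.1024, 0.072]
spindle top [0.5358, -0.1053, 0.084] [0.5351, -0.0988, 0.084]
blocktop corners side TL,TR,BR,BL [[0.501, -0.0332, 0.066], [0.5922, -0.0865, 0.066], [0.554, -0.156, 0.066], [0.4615, -0.1002, 0.066]]
scene [[0.5035, -0.0334, 0.066], [0.5928, -0.0947, 0.066], [0.5371, -0.1657, 0.066], [0.4528, -0.1042, 0.066]]
slot side [[0.4879, -0.0789, 0.066], [0.5052, -0.0878, 0.066]] scene [[0.4829, -0.0797, 0.066], [0.4978, -0.0912, 0.066]]
stand top side [[0.4785, -0.2891, 0.076], [0.5259, -0.3333, 0.076], [0.4955, -0.3631, 0.076], [0.4482, -0.3235, 0.076]]
scene [[0.478, -0.2919, 0.076], [0.5234, -0.3353, 0.076], [0.4909, -0.3688, 0.076], [0.4418, -0.3251, 0.076]]
red [0.4037, -0.2255, 0.01] loupe [0.5784, -0.2273, 0.03]
pink top [0.3617, -0.3658, 0.076] box [0.6045, -0.2464, 0.0] timer [0.5979, -0.3415, 0.0]
```

>>> step_arm([
  [1.5,-0.3,-1.0,0,0],
  [3,-0.5,-2.1,0,0],
  [3.3,-0.5,-2.3,0,0],
  [3.3,-0.5,-2.3,0,0],
  [3.3,-0.5,-2.3,0,0],
], force=30)

```text
clock: 0.57
tool_pos: [0.3087, 0.4471, 0.2455]
eef_rot: [-1.571, 0.0, -0.333]
force: [0.6, 0.5, -0.2]
finger_gap: 0.0873
```

>>> step_arm([
  [3.3,-0.3,-2.3,0,0],
  [3.3,0,-2.3,0,0],
  [3.3,0,-2.3,0,0],
  [3.3,0,-2.3,0,0],
  [3.3,0,-2.3,0,0],
])

```text
clock: 0.98
tool_pos: [0.427, 0.2843, 0.2486]
eef_rot: [-1.571, 0.0, -0.334]
force: [1.0, 1.3, -0.5]
finger_gap: 0.0867
```

>>> step_arm([
  [2.4,0,-3.3,0,0],
  [2.4,0,-3.3,0,0],
  [2.4,0,-3.3,0,0],
  [2.4,0,-3.3,0,0],
  [2.4,0,-3.3,0,0],
])

```text
clock: 1.4
tool_pos: [0.4856, 0.0889, 0.2486]
eef_rot: [-1.57, 0.0, -0.334]
force: [0.9, -0.5, 0.4]
finger_gap: 0.0869
```

>>> step_arm([
  [2.4,0,-3.3,0,0],
  [2.4,0,-3.3,0,0],
  [2.4,0,-3.3,0,0],
  [2.0,0,-3,0,0],
  [1,0,-2,0,0],
])

```text
clock: 1.82
tool_pos: [0.5333, -0.0876, 0.2485]
eef_rot: [-1.572, -0.001, -0.337]
force: [0.4, -0.1, 0.2]
finger_gap: 0.0867
```

>>> step_arm([
  [0,0,0,6,0],
  [0,0,0,6,0],
  [0,0,0,0,0],
  [0,0,0,0,0],
])

```text
clock: 2.15
tool_pos: [0.533, -0.0831, 0.2483]
eef_rot: [-1.571, 0.0, -0.54]
force: [0.0, -0.2, 0.2]
finger_gap: 0.087
```

Run:
```python
from h import *
s=state();print(s["clock"],s["tool_pos"],s["eef_rot"],s["joints"],s["qd"].max() if hasattr(s["qd"],'max') else s["qd"])
p=camera_params("wrist");np.savez("w1.npz",**{k:np.array(v) for k,v in p.items()})
cv2.imwrite("pics/w1.png",snapshot("wrist")[:,:,::-1])
```

```text
2.15 [ 0.53300753 -0.08306207  0.24831562] [-1.57092036e+00  4.18438854e-04 -5.39845934e-01] [-0.44436341  0.12946414  0.56850526  1.67692002 -0.07125334  1.35635836
  1.16650351] 0.02871481548242601
```

View pics/w1.png

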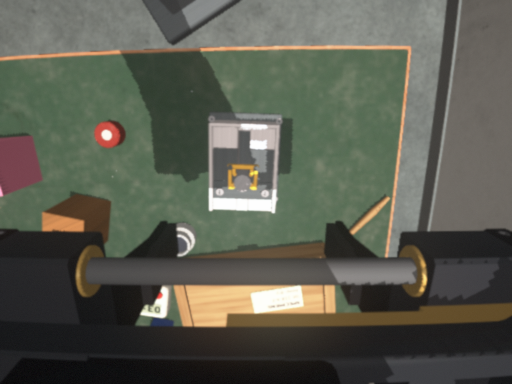

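The view shows the block upright in the image: spindle at (242,184), bridge above it at about (242,168), and the slot running up. So block +x is image up. I'll zoom in for detail.

Run:
```python
import cv2
i=cv2.imread("pics/w1.png")[105:220,200:290]
cv2.imwrite("pics/w1c.png",cv2.resize(i,None,fx=5,fy=5,interpolation=cv2.INTER_CUBIC))
```

```text
(no output)
```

View pics/w1c.png

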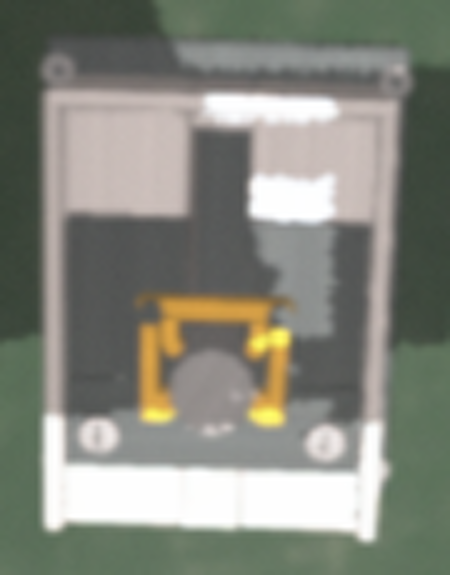

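Run:
```python
from h import *
z=np.load("w1.npz");p={k:z[k] for k in z}
p["fovy"]=float(p["fovy"])
f=lambda u,v,zz:onz(p,(200+u/5-.4,105+v/5-.4),zz)
y=-.540;ex=-np.array([np.cos(y),np.sin(y)]);ey=np.array([-ex[1],ex[0]])
pts={"spTop":(212,390,.084),"brOutL":(150,297,.072),"brOutR":(290,297,.072),"brIn":(213,320,.072),"slotTL":(192,128,.066),"slotTR":(250,128,.066),
"slotL2":(193,290,.064),"slotR2":(250,215,.064),"rimInFront":(220,108,.066),"rimOutFL":(45,97,.066),"rimOutFR":(400,97,.066),"rimInL":(66,200,.066),"rimInR":(375,200,.066),"rimOutL":(45,400,.066),"rimOutR":(385,400,.066),"rimOutLb":(45,527,.066),"rimOutRb":(377,538,.066),"footFL":(60,45,.006),"footFR":(410,50,.006),"platefront":(120,215,.064)}
o=f(212,390,.084)[:2]
for k,(u,v,zz) in pts.items():
  X=f(u,v,zz);d=X[:2]-o;print(k,np.round(X,4),"rel block axes from spindle mm",np.round([1e3*d@ex,1e3*d@ey],1))
s=cv2.imread("pics/w1.png")[:,:,::-1]
b=blobs(s.copy(),(8,100,50),(14,255,255),60);print(b)
# stand/ loupe
print("cam",ray(p,(0,0))[0])
```

```text
spTop [ 0.5378 -0.0962  0.084 ] rel block axes from spindle mm [0. 0.]
brOutL [ 0.5144 -0.0989  0.072 ] rel block axes from spindle mm [18.7 14.4]
brOutR [ 0.5308 -0.0715  0.072 ] rel block axes from spindle mm [ 18.7 -17.5]
brIn [ 0.5263 -0.0894  0.072 ] rel block axes from spindle mm [13.4  0. ]
slotTL [ 0.4872 -0.0713  0.066 ] rel block axes from spindle mm [56.2  4.7]
slotTR [ 0.4939 -0.0601  0.066 ] rel block axes from spindle mm [56.2 -8.4]
slotL2 [ 0.5192 -0.0908  0.064 ] rel block axes from spindle mm [18.7  4.9]
slotR2 [ 0.511  -0.0704  0.064 ] rel block axes from spindle mm [36.3 -8.4]
rimInFront [ 0.4867 -0.0636  0.066 ] rel block axes from spindle mm [60.6 -1.7]
rimOutFL [ 0.4644 -0.096   0.066 ] rel block axes from spindle mm [63.1 37.5]
rimOutFR [ 0.5052 -0.0278  0.066 ] rel block axes from spindle mm [ 63.1 -42. ]
rimInL [ 0.4863 -0.1044  0.066 ] rel block axes from spindle mm [40.  33.6]
rimInR [ 0.5224 -0.044   0.066 ] rel block axes from spindle mm [ 40.  -36.9]
rimOutL [ 0.5235 -0.1344  0.066 ] rel block axes from spindle mm [-7.3 40.1]
rimOutR [ 0.5647 -0.0654  0.066 ] rel block axes from spindle mm [ -7.2 -40.3]
rimOutLb [ 0.5502 -0.1519  0.066 ] rel block axes from spindle mm [-39.3  41.3]
rimOutRb [ 0.5939 -0.0841  0.066 ] rel block axes from spindle mm [-41.9 -39.2]
footFL [ 0.4545 -0.0947  0.006 ] rel block axes from spindle mm [72.2 41.5]
footFR [ 0.5025 -0.017   0.006 ] rel block axes from spindle mm [ 71.  -49.8]
platefront [ 0.4957 -0.096   0.064 ] rel block axes from spindle mm [36.2 21.5]
[([0, 46, 276, 15, 861], [135.4, 51.8]), ([278, 46, 133, 156, 721], [373.4, 83.3]), ([43, 195, 67, 47, 1785], [76.0, 217.0]), ([385, 209, 8, 49, 85], [388.8, 232.4])]
cam [ 0.46829666 -0.04235187  0.41002592]
```

The block is measured: spindle at about (0.538,-0.096), and block +x yaw about 147.4° (tool yaw -32.6°). The bridge offset of 13.4 mm agrees with the description. Now I'll hover over the stand.

>>> step_arm([
  [0.7,0,-1.9,0,0],
  [1.3,0,-3.4,0,0],
  [1.3,0,-3.4,0,0],
  [1.3,0,-3.4,0,0],
  [1.3,0,-3.4,0,0],
])

```text
clock: 2.62
tool_pos: [0.5032, -0.2475, 0.2487]
eef_rot: [-1.57, -0.0, -0.538]
force: [0.6, 0.2, 0.1]
finger_gap: 0.0868
```

>>> step_arm([
  [1.3,0,-3.4,0,0],
  [1.3,0,-3.4,0,0],
  [0,0,-1.3,6,0],
  [0,0,0,6,0],
  [0,0,0,0,0],
])

```text
clock: 3.03
tool_pos: [0.4833, -0.3301, 0.2484]
eef_rot: [-1.571, 0.0, -0.757]
force: [0.5, 0.3, 0.6]
finger_gap: 0.087
```

>>> step_arm([
  [0,0,0,0,0],
  [0,0,0,0,0],
])

```text
clock: 3.2
tool_pos: [0.4846, -0.3281, 0.2484]
eef_rot: [-1.57, 0.0, -0.746]
force: [0.8, -0.4, -0.2]
finger_gap: 0.0871
```

Run:
```python
from h import *
s=state();print(s["clock"],s["tool_pos"],s["eef_rot"],s["joints"],s["force"])
p=camera_params("wrist");np.savez("w2.npz",**{k:np.array(v) for k,v in p.items()})
i=snapshot("wrist");cv2.imwrite("pics/w2.png",i[:,:,::-1])
b=blobs(i,(105,130,40),(125,255,255),60);print(b)
h=cv2.cvtColor(i,cv2.COLOR_RGB2HSV);m=cv2.inRange(h,(105,130,40),(125,255,255))
for c in cv2.findContours(m,0,2)[0]:
  if cv2.contourArea(c)>60: print(cv2.minAreaRect(c))
print(proj(p,(.485,-.33,.112)))
cv2.imwrite("pics/w2c.png",cv2.resize(i[90:225,150:330],None,fx=4,fy=4,interpolation=cv2.INTER_CUBIC)[:,:,::-1])
```

```text
3.2 [ 0.48456336 -0.32812328  0.24840513] [-1.57038483e+00  2.64350676e-04 -7.46128403e-01] [-0.11244055  0.27599501  0.77164756  1.56717463 -0.19528531  1.37800032
  1.50253186] [ 0.79184252 -0.3716859  -0.18132494]
[([243, 166, 18, 26, 291], [251.5, 178.3]), ([321, 286, 7, 26, 102], [324.0, 298.8])]
((324.0810546875, 298.5135192871094), (3.945575714111328, 25.646240234375), 9.462321281433105)
((251.5, 178.5), (17.0, 25.0), 0.0)
[248.52144342 181.15037237]
```

View pics/w2c.png

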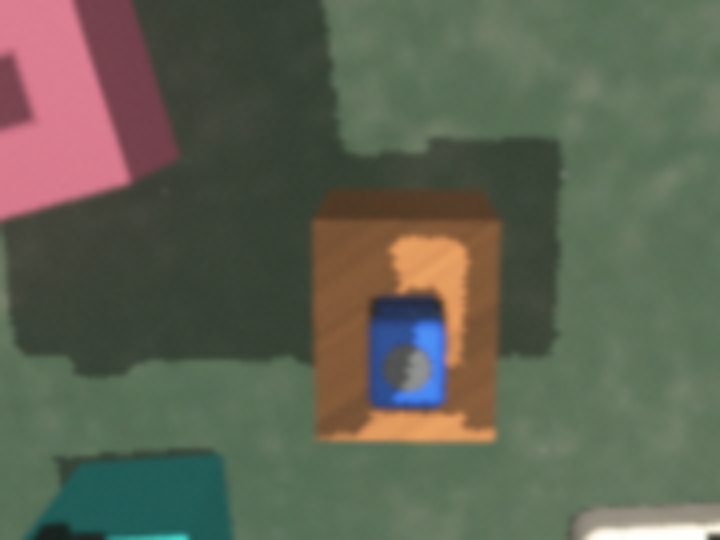

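Run:
```python
from h import *
z=np.load("w2.npz");p={k:z[k] for k in z};p["fovy"]=float(p["fovy"])
f=lambda u,v,zz:onz(p,(150+u/4-.4,90+v/4-.4),zz)
t=np.array([.48456,-.32812]);y=-.746;ex=np.array([np.cos(y),np.sin(y)]);ez=np.array([-ex[1],ex[0]])
for n,c,zz in(("handle",[(370,318),(445,318),(445,408),(370,408)],.112),("stand",[(313,218),(500,218),(497,440),(317,440)],.076),("dot",[(407,366)],.112)):
  X=np.array([f(*q,zz)[:2] for q in c]);T=np.c_[(X-t)@ex,(X-t)@ez]*1e3
  print(n,np.round(X.mean(0),4),"tool x,z mm",np.round(T.mean(0),1),np.round(T,1).tolist())
```

```text
handle [ 0.4865 -0.3273] tool x,z mm [0.9 1.9] [[-11.0, -7.5], [-11.0, 11.4], [12.7, 11.6], [12.7, -7.7]]
stand [ 0.4865 -0.3275] tool x,z mm [1.  1.7] [[-31.3, -24.2], [-31.3, 27.5], [33.2, 28.0], [33.3, -24.4]]
dot [ 0.4869 -0.3278] tool x,z mm [1.5 1.8] [[1.5, 1.8]]
```

>>> step_arm([
  [0.1,2,0.19,0,0],
  [0,4,0,0,0],
  [0,4,0,0,0],
  [0,3.5,0,0,0],
  [0,2,0,0,0],
])

```text
clock: 3.67
tool_pos: [0.4849, -0.3264, 0.0896]
eef_rot: [-1.571, 0.004, -0.748]
force: [-0.4, 0.9, -0.2]
finger_gap: 0.0871
```

>>> step_arm([
  [0,1.0,0,0,0],
  [0,0,0,0,0],
  [0,0,0,0,0],
])

```text
clock: 3.92
tool_pos: [0.4865, -0.3285, 0.0844]
eef_rot: [-1.571, -0.001, -0.751]
force: [0.5, 0.2, 0.8]
finger_gap: 0.0873
```

>>> step_arm([
  [-0.08,0.15,0.09,0,120],
  [0,0,0,0,180],
  [0,0,0,0,255],
  [0,0,0,0,255],
  [0,0,0,0,255],
], force=35)

```text
clock: 4.33
tool_pos: [0.4863, -0.3274, 0.0826]
eef_rot: [-1.57, -0.001, -0.753]
force: [0.3, -0.1, -0.0]
finger_gap: 0.0618
```

>>> step_arm([
  [0,0,0,0,255],
  [0,0,0,0,255],
  [0,0,0,0,255],
])

```text
clock: 4.58
tool_pos: [0.4859, -0.3273, 0.082]
eef_rot: [-1.571, 0.0, -0.753]
force: [-0.0, -0.5, 0.4]
finger_gap: 0.0419
```

>>> step_arm([
  [0,0,0,0,255],
  [0,0,0,0,255],
  [0,0,0,0,255],
  [0,0,0,0,255],
  [0,0,0,0,255],
])

```text
clock: 5.0
tool_pos: [0.4859, -0.3274, 0.082]
eef_rot: [-1.571, 0.0, -0.753]
force: [-0.6, -0.4, -0.6]
finger_gap: 0.0199
```

>>> step_arm([
  [0,0,0,0,255],
  [0,0,0,0,255],
])

```text
clock: 5.17
tool_pos: [0.4859, -0.3274, 0.082]
eef_rot: [-1.571, 0.0, -0.753]
force: [-0.2, -0.2, -0.1]
finger_gap: 0.02
```

>>> step_arm([
  [0,-1,0,0,255],
  [0,-2,0,0,255],
  [0,-2.5,0,0,255],
  [0,-2.5,0,0,255],
  [0,-2,0,0,255],
])

```text
clock: 5.58
tool_pos: [0.486, -0.3276, 0.1845]
eef_rot: [-1.57, -0.001, -0.753]
force: [0.6, -0.4, -1.5]
finger_gap: 0.0197
```

>>> step_arm([
  [0,0,0,0,255],
  [0,0,0,0,255],
  [0,0,0,0,255],
])

```text
clock: 5.83
tool_pos: [0.4858, -0.3269, 0.1816]
eef_rot: [-1.571, 0.001, -0.752]
force: [0.0, 0.1, -1.9]
finger_gap: 0.0196
```

Run:
```python
from h import *
s=state();print(s["clock"],s["tool_pos"],s["eef_rot"],s["force"],s["finger_gap"])
im=[]
for n in("scene","side"):
  i=snapshot(n);u,v=proj(camera_params(n),np.array(s["tool_pos"])-[0,0,.02]).astype(int)
  print(n,u,v);im.append(cv2.resize(i[v-45:v+55,u-45:u+45],None,fx=4,fy=4,interpolation=cv2.INTER_CUBIC))
cv2.imwrite("pics/lift.png",np.hstack(im)[:,:,::-1])
```

```text
5.8333 [ 0.48575802 -0.32689411  0.18155572] [-1.57064295e+00  8.17243157e-04 -7.52452282e-01] [ 0.04488615  0.13296282 -1.86125282] 0.01958487740104096
scene 278 168
side 266 190
```

View pics/lift.png

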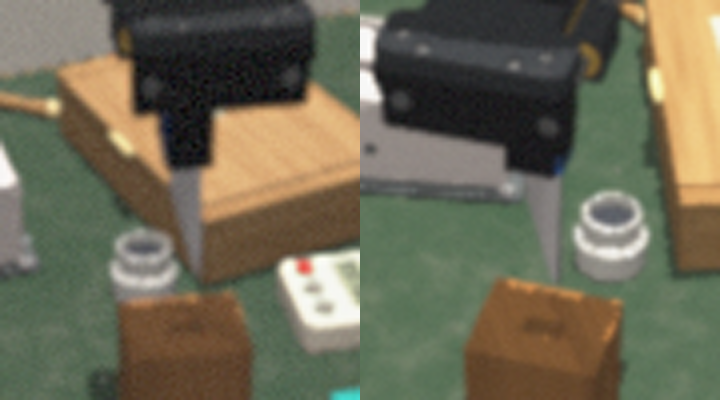

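The flat back is on the tool's +x side and the slope faces -x. That is already right for the block, so only about a 10.5° turn is needed. I'll move over to it.

>>> step_arm([
  [-1.0,0,1.5,0,255],
  [-2.0,0,2.9,0,255],
  [-2.4,0,3.3,0,255],
  [-2.4,0,3.3,0,255],
  [-2.4,0,3.3,0,255],
])

```text
clock: 6.35
tool_pos: [0.5086, -0.1514, 0.1812]
eef_rot: [-1.572, 0.001, -0.753]
force: [0.7, 0.5, -1.8]
finger_gap: 0.0196
```

>>> step_arm([
  [-2.0,0,3.0,0,255],
  [-1.3,0,1.9,0,255],
  [-0.6,0,0.8,0,255],
  [0,0,0,-5,255],
  [0,0,0,-5.5,255],
])

```text
clock: 6.77
tool_pos: [0.5194, -0.0846, 0.1813]
eef_rot: [-1.572, 0.001, -0.565]
force: [0.1, -0.8, -1.4]
finger_gap: 0.0195
```

>>> step_arm([
  [0,0,0,0,255],
  [0,0,0,0,255],
  [0,0,0,0,255],
])

```text
clock: 7.02
tool_pos: [0.5195, -0.0857, 0.1817]
eef_rot: [-1.571, 0.0, -0.574]
force: [0.7, -0.7, -2.0]
finger_gap: 0.0195
```

```bash
cat > g.py <<'E'
from h import *
import sys
# tool-axis offset (cm) to goal x y z yaw(deg)
s=state();g=list(map(float,sys.argv[1:5]));R=Ro.from_euler("xyz",s["eef_rot"]).as_matrix()
print("clock",round(s["clock"],2),"pos",np.round(s["tool_pos"],4),"rot",np.round(np.degrees(s["eef_rot"]),2),"F",np.round(s["force"],1),"gap",round(s["finger_gap"],4))
print("need cm",np.round(R.T@(np.array(g[:3])-s["tool_pos"])*100,2),"spin",round(np.degrees(s["eef_rot"][2])-g[3],2))
E
python3 g.py .5195 -.0842 .152 -32.6
```

```text
clock 7.02 pos [ 0.5195 -0.0857  0.1817] rot [-9.003e+01  2.000e-02 -3.287e+01] F [ 0.7 -0.7 -2. ] gap 0.0195
need cm [-0.08  2.97  0.13] spin -0.27
```

>>> step_arm([
  [-0.08,0.3,0.13,-0.27,255],
  [0,0.8,0,0,255],
  [0,0.8,0,0,255],
  [0,0.6,0,0,255],
  [0,0.4,0,0,255],
])

```text
clock: 7.43
tool_pos: [0.5192, -0.0834, 0.1516]
eef_rot: [-1.572, 0.001, -0.565]
force: [0.0, -0.6, -1.4]
finger_gap: 0.0196
```

>>> step_arm([
  [0,0,0,0,255],
  [0,0,0,0,255],
])

```text
clock: 7.6
tool_pos: [0.5196, -0.0834, 0.1527]
eef_rot: [-1.571, 0.0, -0.565]
force: [0.7, 0.3, -1.1]
finger_gap: 0.0196
```

```bash
python3 g.py .5195 -.0842 .152 -32.6
python3 - <<'E'
from h import *
s=state();im=[]
for n in("scene","side"):
  i=snapshot(n);u,v=proj(camera_params(n),(.53,-.09,.08)).astype(int)
  im.append(cv2.resize(i[v-35:v+35,u-40:u+40],None,fx=5,fy=5,interpolation=cv2.INTER_CUBIC))
cv2.imwrite("pics/app.png",np.hstack(im)[:,:,::-1])
E
```

```text
clock 7.6 pos [ 0.5196 -0.0834  0.1527] rot [-9.002e+01  3.000e-02 -3.237e+01] F [ 0.7  0.3 -1.1] gap 0.0196
need cm [ 0.03  0.07 -0.07] spin 0.23
```

View pics/app.png

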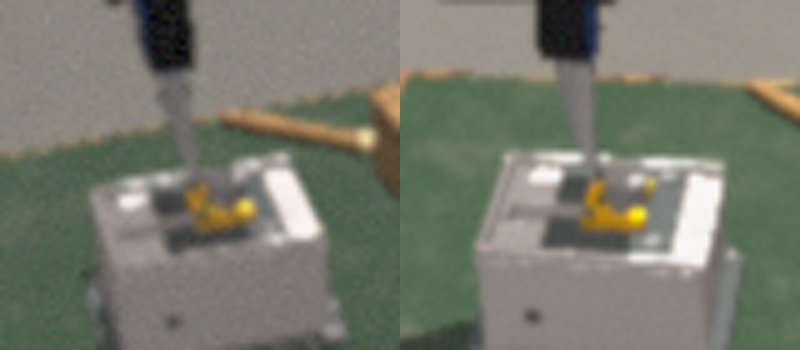

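>>> step_arm([
  [0.1,0.05,-0.06,0.2,255],
  [0.1,0,0,0,255],
  [0,0,0,0,255],
  [0,0,0,0,255],
])

```text
clock: 8.03
tool_pos: [0.5213, -0.0851, 0.1527]
eef_rot: [-1.571, -0.0, -0.568]
force: [0.7, -0.5, -0.5]
finger_gap: 0.0202
```

>>> step_arm([
  [0.05,0,0,0,255],
  [0,0,0,0,255],
])

```text
clock: 8.2
tool_pos: [0.5217, -0.0853, 0.1526]
eef_rot: [-1.571, -0.0, -0.568]
force: [0.3, -0.7, -2.3]
finger_gap: 0.0198
```

>>> step_arm([
  [0.05,0,0,0,255],
  [0,0,0,0,255],
])

```text
clock: 8.37
tool_pos: [0.5221, -0.0856, 0.1525]
eef_rot: [-1.571, 0.0, -0.568]
force: [0.2, -0.2, -1.4]
finger_gap: 0.0199
```

>>> step_arm([
  [0.05,0,0,0,255],
  [0,0,0,0,255],
])

```text
clock: 8.53
tool_pos: [0.5225, -0.0858, 0.1525]
eef_rot: [-1.571, -0.0, -0.568]
force: [-0.4, -0.2, -1.3]
finger_gap: 0.0193
```

>>> step_arm([
  [0.05,0,0,0,255],
  [0,0,0,0,255],
])

```text
clock: 8.7
tool_pos: [0.5228, -0.086, 0.1525]
eef_rot: [-1.571, 0.0, -0.568]
force: [-1.3, 0.5, -1.6]
finger_gap: 0.0197
```

```bash
python3 g.py .5195 -.0842 .152 -32.6
```

```text
clock 8.7 pos [ 0.5228 -0.086   0.1525] rot [-9.000e+01  2.000e-02 -3.256e+01] F [-1.3  0.5 -1.6] gap 0.0197
need cm [-0.37  0.05 -0.02] spin 0.04
```

>>> step_arm([
  [0.05,0,0,0,255],
  [0,0,0,0,255],
])

```text
clock: 8.87
tool_pos: [0.523, -0.0861, 0.1524]
eef_rot: [-1.571, 0.001, -0.568]
force: [-1.3, 1.4, -0.8]
finger_gap: 0.0199
```

>>> step_arm([
  [0,0,0,0,255],
])

```text
clock: 8.95
tool_pos: [0.523, -0.0861, 0.1524]
eef_rot: [-1.571, 0.001, -0.568]
force: [-1.4, 1.4, 0.5]
finger_gap: 0.0198
```

>>> step_arm([
  [-0.1,0,0,0,255],
  [0,0.2,0,0,255],
  [0,0.2,0,0,255],
  [0,0.2,0,0,255],
  [0,0,0,0,255],
])

```text
clock: 9.37
tool_pos: [0.5223, -0.0858, 0.146]
eef_rot: [-1.571, 0.0, -0.568]
force: [-0.2, -0.6, -1.4]
finger_gap: 0.0197
```

>>> step_arm([
  [0,0.15,0,0,255],
  [0,0.15,0,0,255],
  [0,0,0,0,255],
])

```text
clock: 9.62
tool_pos: [0.5223, -0.0858, 0.1432]
eef_rot: [-1.571, 0.0, -0.568]
force: [0.6, -0.5, -1.2]
finger_gap: 0.0199
```

The tip is 4 mm into the gap with no load. I'll keep going down.

>>> step_arm([
  [0,0.2,0,0,255],
  [0,0.2,0,0,255],
  [0,0.2,0,0,255],
  [0,0,0,0,255],
])

```text
clock: 9.95
tool_pos: [0.5226, -0.0858, 0.1373]
eef_rot: [-1.571, -0.0, -0.568]
force: [2.0, -0.6, -3.2]
finger_gap: 0.0196
```

>>> step_arm([
  [0,0.2,0,0,255],
  [0,0.2,0,0,255],
  [0,0,0,0,255],
])

```text
clock: 10.2
tool_pos: [0.5227, -0.0857, 0.1336]
eef_rot: [-1.57, -0.0, -0.568]
force: [2.1, -0.5, -0.0]
finger_gap: 0.0197
```

>>> step_arm([
  [0,0.2,0,0,255],
  [0,0.2,0,0,255],
  [0,0.2,0,0,255],
  [0,0,0,0,255],
])

```text
clock: 10.53
tool_pos: [0.5225, -0.0859, 0.1271]
eef_rot: [-1.571, -0.0, -0.568]
force: [2.2, -0.7, -0.7]
finger_gap: 0.0197
```

>>> step_arm([
  [0,0.2,0,0,255],
  [0,0.2,0,0,255],
  [0,0,0,0,255],
])

```text
clock: 10.78
tool_pos: [0.5224, -0.0859, 0.123]
eef_rot: [-1.571, 0.0, -0.568]
force: [1.9, -1.4, -1.4]
finger_gap: 0.0198
```

>>> step_arm([
  [0,0.2,0,0,255],
  [0,0.2,0,0,255],
  [0,0,0,0,255],
])

```text
clock: 11.03
tool_pos: [0.5222, -0.0858, 0.119]
eef_rot: [-1.571, 0.0, -0.568]
force: [1.7, -1.1, -1.3]
finger_gap: 0.0198
```

>>> step_arm([
  [0,0.2,0,0,255],
  [0,0.2,0,0,255],
  [0,0,0,0,255],
])

```text
clock: 11.28
tool_pos: [0.5217, -0.0856, 0.1148]
eef_rot: [-1.571, 0.002, -0.568]
force: [0.3, 0.0, -0.7]
finger_gap: 0.0198
```

Run:
```python
from h import *
im=[]
for n in("scene","side"):
  i=snapshot(n);u,v=proj(camera_params(n),(.53,-.09,.08)).astype(int)
  cv2.imwrite(f"pics/{n}5.png",i[:,:,::-1])
  print(n,blobs(i,(22,130,120),(33,255,255),5))
  im.append(cv2.resize(i[v-35:v+35,u-40:u+40],None,fx=5,fy=5,interpolation=cv2.INTER_CUBIC))
cv2.imwrite("pics/app2.png",np.hstack(im)[:,:,::-1])
```

```text
scene []
side []
```

View pics/app2.png

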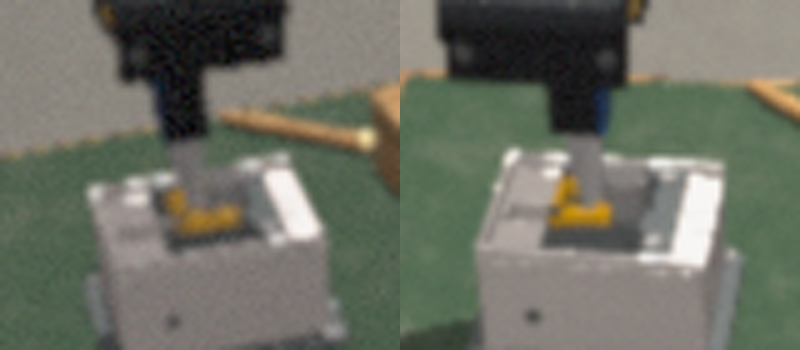

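The clip's leg end has moved about 13–15 mm to +x, well past the wedge's own push of about 7 mm, and the side force dropped. It appears to have snapped off. I'll withdraw and check by wrist camera.

>>> step_arm([
  [0,-0.5,0,0,255],
  [0,-1,0,0,255],
  [0,-1.5,0,0,255],
  [0,-2,0,0,255],
  [0,-2,0,0,255],
])

```text
clock: 11.8
tool_pos: [0.5222, -0.0859, 0.1871]
eef_rot: [-1.571, 0.0, -0.568]
force: [0.6, -0.1, -0.5]
finger_gap: 0.0198
```

>>> step_arm([
  [1,-3,-1.5,0,255],
  [1,-3,-3,0,255],
  [0,0,-3,0,255],
  [0,0,0,0,255],
  [0,0,0,0,255],
])

```text
clock: 12.22
tool_pos: [0.4987, -0.1602, 0.2455]
eef_rot: [-1.569, -0.001, -0.572]
force: [-0.3, 0.6, -1.5]
finger_gap: 0.0197
```

Run:
```python
from h import *
s=state();print(s["clock"],s["tool_pos"],s["eef_rot"],s["force"],s["finger_gap"])
p=camera_params("wrist")
i=snapshot("wrist");cv2.imwrite("pics/w3.png",i[:,:,::-1])
u,v=proj(p,(.53,-.09,.07)).astype(int);print(u,v)
cv2.imwrite("pics/w3c.png",cv2.resize(i[max(v-70,0):v+70,max(u-80,0):u+80],None,fx=4,fy=4,interpolation=cv2.INTER_CUBIC)[:,:,::-1])
```

```text
12.2167 [ 0.49865478 -0.16023514  0.24554915] [-1.56932003e+00 -1.25233543e-03 -5.71924392e-01] [-0.28247886  0.58997579 -1.47074007] 0.019662012729662212
316 160
```

View pics/w3c.png

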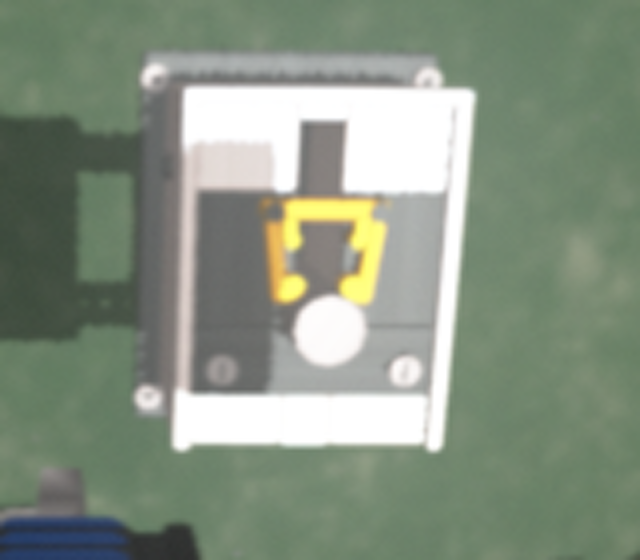

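The clip is clearly off, with its legs relaxed inward in front of the free spindle. Now I'll return the wedge.

>>> step_arm([
  [1.0,0,-1.7,0,255],
  [1.7,0,-3.2,0,255],
  [1.9,0,-3.5,0,255],
  [1.7,0,-3.3,0,255],
  [1.2,0,-2.2,0,255],
])

```text
clock: 12.68
tool_pos: [0.4872, -0.3181, 0.2441]
eef_rot: [-1.572, 0.0, -0.569]
force: [0.0, -0.3, -0.8]
finger_gap: 0.0203
```

>>> step_arm([
  [0.4,0,-0.8,0,255],
  [0,2,0,5.2,255],
  [0,2,0,5.2,255],
  [0,1.5,0,0,255],
  [0,0,0,0,255],
])

```text
clock: 13.1
tool_pos: [0.4864, -0.3219, 0.1858]
eef_rot: [-1.572, 0.005, -0.747]
force: [-0.2, 0.6, -2.1]
finger_gap: 0.0198
```

>>> step_arm([
  [0,0,0,0,255],
  [0,0,0,0,255],
])

```text
clock: 13.27
tool_pos: [0.4876, -0.3242, 0.1901]
eef_rot: [-1.57, -0.001, -0.748]
force: [0.3, 0.3, -0.9]
finger_gap: 0.02
```

```bash
python3 g.py .4859 -.3273 .172 -43.1
```

```text
clock 13.27 pos [ 0.4876 -0.3242  0.1901] rot [-8.997e+01 -3.000e-02 -4.285e+01] F [ 0.3  0.3 -0.9] gap 0.02
need cm [ 0.08  1.81 -0.34] spin 0.25
```

>>> step_arm([
  [0.08,0.8,-0.34,0.25,255],
  [0,0.8,0,0,255],
  [0,0.2,0,0,255],
  [0,0,0,0,255],
  [0,0,0,0,255],
])

```text
clock: 13.68
tool_pos: [0.485, -0.3278, 0.1711]
eef_rot: [-1.571, 0.0, -0.754]
force: [-0.1, 0.7, -1.7]
finger_gap: 0.0198
```

```bash
python3 g.py .4859 -.3273 .082 -43.1
```

```text
clock 13.68 pos [ 0.485  -0.3278  0.1711] rot [-9.000e+01  2.000e-02 -4.321e+01] F [-0.1  0.7 -1.7] gap 0.0198
need cm [0.03 8.91 0.1 ] spin -0.11
```

Aligned to within 1 mm. I'll correct that and insert, watching the force.

>>> step_arm([
  [0.03,0.5,0.09,0,255],
  [0,1,0,0,255],
  [0,1,0,0,255],
  [0,0.5,0,0,255],
  [0,0,0,0,255],
])

```text
clock: 14.1
tool_pos: [0.485, -0.3268, 0.1393]
eef_rot: [-1.572, 0.003, -0.754]
force: [0.3, 0.1, -0.9]
finger_gap: 0.0199
```

>>> step_arm([
  [0,0.5,0,0,255],
  [0,0.5,0,0,255],
  [0,0.5,0,0,255],
  [0,0,0,0,255],
])

```text
clock: 14.43
tool_pos: [0.4855, -0.3271, 0.1251]
eef_rot: [-1.571, 0.001, -0.754]
force: [-0.6, -0.3, -0.6]
finger_gap: 0.0196
```

```bash
python3 g.py .4859 -.3273 .082 -43.1
```

```text
clock 14.43 pos [ 0.4855 -0.3271  0.1251] rot [-9.002e+01  7.000e-02 -4.320e+01] F [-0.6 -0.3 -0.6] gap 0.0196
need cm [0.05 4.31 0.02] spin -0.1
```

Tip at 0.050, inside the hole with no load.

>>> step_arm([
  [0.04,0.6,0,0,255],
  [0,0.7,0,0,255],
  [0,0.7,0,0,255],
  [0,0.6,0,0,255],
  [0,0,0,0,255],
])

```text
clock: 14.85
tool_pos: [0.4855, -0.3272, 0.0986]
eef_rot: [-1.572, 0.002, -0.754]
force: [-0.2, -0.4, -1.6]
finger_gap: 0.0199
```

>>> step_arm([
  [0,0.5,0,0,255],
  [0,0.4,0,0,255],
  [0,0.3,0,0,255],
  [0,0,0,0,255],
  [0,0,0,0,255],
])

```text
clock: 15.27
tool_pos: [0.4861, -0.3277, 0.0881]
eef_rot: [-1.571, 0.0, -0.754]
force: [-0.2, 0.3, -0.2]
finger_gap: 0.0198
```

```bash
python3 g.py .4859 -.3273 .082 -43.1
```

```text
clock 15.27 pos [ 0.4861 -0.3277  0.0881] rot [-9.000e+01  1.000e-02 -4.321e+01] F [-0.2  0.3 -0.2] gap 0.0198
need cm [-0.04  0.61  0.02] spin -0.11
```

>>> step_arm([
  [-0.02,0.25,0.02,0,255],
  [0,0.2,0,0,255],
  [0,0.05,0,0,255],
  [0,0,0,0,255],
])

```text
clock: 15.6
tool_pos: [0.4861, -0.3273, 0.083]
eef_rot: [-1.571, 0.0, -0.754]
force: [-0.0, 0.6, -1.1]
finger_gap: 0.0199
```

>>> step_arm([
  [0,0.1,0,0,255],
  [0,0.05,0,0,255],
  [0,0,0,0,255],
  [0,0,0,0,255],
])

```text
clock: 15.93
tool_pos: [0.4862, -0.3274, 0.0819]
eef_rot: [-1.571, -0.0, -0.754]
force: [-1.3, 0.4, 5.3]
finger_gap: 0.0199
```

Seated: contact of about 6 N at the original height. I'll release and retreat.

>>> step_arm([
  [0,0,0,0,200],
  [0,0,0,0,150],
  [0,0,0,0,100],
  [0,0,0,0,60],
  [0,0,0,0,60],
])

```text
clock: 16.35
tool_pos: [0.4862, -0.3274, 0.0815]
eef_rot: [-1.571, 0.0, -0.754]
force: [0.2, -0.4, -0.0]
finger_gap: 0.0386
```

>>> step_arm([
  [0,0,0,0,60],
  [0,0,0,0,60],
  [0,0,0,0,60],
  [0,0,0,0,60],
])

```text
clock: 16.68
tool_pos: [0.4862, -0.3274, 0.0817]
eef_rot: [-1.571, 0.0, -0.754]
force: [-0.2, 0.4, 0.7]
finger_gap: 0.0627
```

>>> step_arm([
  [0,-1,0,0,0],
  [0,-2,0,0,0],
  [0,-4,0,0,0],
  [0,-4,0,0,0],
  [0,-4,0,0,0],
])

```text
clock: 17.1
tool_pos: [0.4855, -0.3275, 0.2341]
eef_rot: [-1.571, 0.0, -0.755]
force: [1.1, -0.4, 0.9]
finger_gap: 0.0854
```

>>> step_arm([
  [0,-2,0,0,0],
  [0,0,0,0,0],
  [0,0,0,0,0],
  [0,0,0,0,0],
])

```text
clock: 17.43
tool_pos: [0.4859, -0.3272, 0.2514]
eef_rot: [-1.571, 0.001, -0.754]
force: [0.5, 0.2, 0.1]
finger_gap: 0.087
```

Run:
```python
from h import *
s=state();print(s["clock"],s["tool_pos"],s["force"])
i=snapshot("side");j=snapshot("scene")
a0=cv2.imread("pics/side0.png")[:,:,::-1].copy();b0=cv2.imread("pics/scene0.png")[:,:,::-1].copy()
for n,x in(("side0",a0),("side",i),("scene0",b0),("scene",j)):
  print(n,[b for b in blobs(x,(105,150,60),(125,255,255),40)],[b for b in blobs(x,(0,150,60),(6,255,255),80)])
f=lambda x:cv2.resize(x[140:275,195:340],None,fx=2.7,fy=2.7,interpolation=cv2.INTER_CUBIC)
cv2.imwrite("pics/fin.png",np.hstack([f(a0),f(i)])[:,:,::-1])
```

```text
17.4333 [ 0.48587343 -0.32717119  0.25137554] [0.51125638 0.23245758 0.07949029]
side0 [([260, 209, 14, 20, 178], [266.4, 218.7]), ([353, 213, 36, 25, 389], [368.9, 227.7])] [([203, 221, 15, 17, 166], [210.4, 229.9]), ([204, 356, 57, 25, 897], [231.3, 368.0])]
side [([261, 208, 13, 20, 175], [266.8, 218.6]), ([353, 213, 36, 25, 389], [368.9, 227.8])] [([203, 221, 15, 17, 165], [210.3, 229.8]), ([204, 356, 57, 25, 901], [231.2, 368.0])]
scene0 [([474, 137, 11, 10, 72], [478.8, 141.4]), ([331, 178, 36, 18, 270], [348.2, 188.4]), ([274, 189, 11, 16, 121], [279.0, 196.6])] [([212, 220, 14, 15, 104], [218.6, 227.4]), ([291, 318, 52, 23, 750], [315.9, 327.9])]
scene [([474, 137, 11, 10, 78], [478.8, 141.6]), ([331, 178, 36, 17, 269], [348.3, 188.4]), ([274, 189, 11, 16, 120], [279.2, 197.0])] [([211, 220, 15, 15, 100], [218.4, 227.6]), ([291, 317, 53, 24, 760], [316.2, 327.9])]
```

View pics/fin.png

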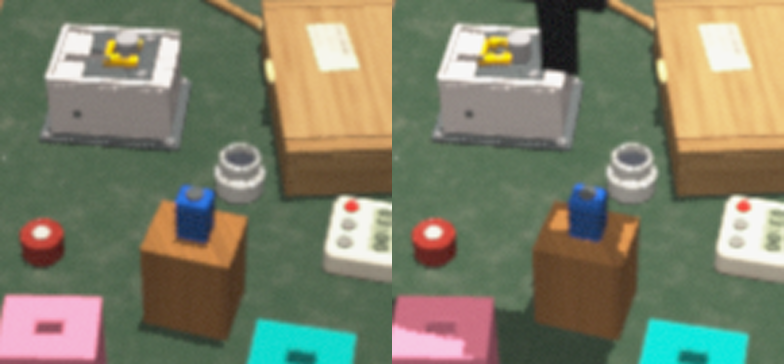

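The before/after pair shows the wedge back home to within 0.5 px, the clip off, and the loupe, red mount and timer unmoved. Handing in.

```bash
python3 -c "
from workcell import *
print(job_done())"
```

```text
the job is handed in; nothing more can be done
None
```

I took the wedge out of its stand and found the spindle by feel, at about 2.5 N. I then slid the blade down between spindle and bridge until the clip snapped off, with the tip about 40 mm above the bench. The wedge went back into the stand at its original height. I handed the job in at about 17.5 s of the 54 s allowed.

- **Clip:** a wrist picture showed it off the spindle with its legs relaxed inward, and it was still off in the last side picture.
- **Wedge:** its handle sits within 0.5 px of where it started in both fixed cameras. It met the stand with about 6 N when it reached home.
- **Bystanders:** the red mount is within 0.3 px of where it started. The loupe and timer look unmoved by eye; I did not measure them.
- **Forces:** the net wrist force stayed at about 6 N or less in every reading. Net force during spreading was only 2–3 N, with almost no downward push, below the 4–10 N you gave. The pinch on the blade cannot be read at the wrist, so the 20 N limit was not checked directly.

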